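Tip a jaw plate out of its close-fitting nest

TASK

Take the aluminium jaw plate out of its nest and lay it flat in the shallow wooden tray. It sits too close for fingers, so press down on its end next to the cut-down end wall until the nest's floor has tipped fully and the other end stands up, then take it by that raised end; lower it into the tray rather than dropping it, and leave the vee block and the wood block where they lie.

Things in the scene. Friction and masses are not known exactly. Their poses are not given: they have to be found in the camera images.
- nest: Dark steel block fixed to the table, 178 mm long (its x, -90 to +88), 82 wide (y), 49 high. Origin: pocket centre, on the table; z up. The pocket, 53 mm wide, runs from x = -78 to +71.5; walls 14.5 mm thick at the sides. The plate lies in it, top 1 mm below the rim, 1.5 mm free at the sides and +x end. The end wall at -x is cut down to a 16 mm high sill, hollow under the plate: press here.
- pivot (a point): The rocker's pivot line, across the nest at nest x = -15 mm, z = 31 mm (round pin heads show on the nest's sides). The rocker's top, which carries the plate, is 3 mm above it. Fully tipped, the plate's underside 65 mm from the pivot (20 mm from the raised end) is about 7 mm above the nest's rim.
- rocker (a joint): Tilt of the pocket's floor, a steel rocker 6 mm thick. 0 rad = level (stop); pressing the plate down near its -x end tips it, +x end rising, to the stop at 0.36 rad. Stiff friction pivot (0.3 N m): takes about 8 N at 42 mm from the pivot, and it stays where it is left with the plate on it. A 4 mm high heel lip at its -x end keeps the plate from sliding down.
- plate_center (a point): Centre (half-way up) of the jaw plate: a loose aluminium bar 140 mm (its x) by 50 mm (y) by 14 mm (z), 0.26 kg, with two dark flush screw holes. Its axes are parallel to the nest's at the start. At the start it lies level in the pocket with its centre 41 mm above the table, its top at 48 mm.
- plate_press_end (a point): Middle of the plate's end face at its -x end, which at the start lies next to the sill: this end is pressed.
- plate_rising_end (a point): Middle of the plate's end face at its +x end, which rises.
- tray: Shallow light wooden tray with a black rubber floor, fixed to the table. Outside 206 mm (its x) by 136 mm (y) by 16 mm high; the floor inside, 192 by 122 mm, is 6 mm above the table, the walls are 7 mm thick. Origin: centre, on the table; z up.
- flange: In the surroundings: steel flange, bolted down, 103 mm across, 30 mm high. Origin: centre of its underside.
- vee_block: Bystander: loose steel vee block, 50 x 60 x 36 mm. Origin: centre of its underside.
- wood_block: Bystander: loose softwood block, 55 x 120 (along its y) x 35 mm high. Origin: centre of its underside.
- jaw_plate: The loose jaw plate (see plate_center). Origin: at the centre of its underside, 7 mm below plate_center, same axes.

How it is judged (in metres and radians):
On the way, in this order (a step that is already met when the one before it is completed fails the run):
1. the rocker is tipped, with the plate on it, so that the plate's far end stands up out of the nest (value of joint rocker above 0.28 rad and angle between plate_center's own z axis and vertical above 0.22 rad and horizontal distance between plate_center and nest below 0.03 m), for 0.2 s.
2. the plate is brought down into the tray while still held (contact force between the fingers and jaw_plate above 0.5 N and z of plate_center in the frame of tray below 0.055 m and x of plate_center in the frame of tray between -0.09 and 0.09 m and y of plate_center in the frame of tray between -0.06 and 0.06 m), for 0.05 s.
At the end, for the whole second after the job is handed in: The plate lies flat (within 0.08 rad) and still on the tray's floor (its centre less than 20 mm above the table), with both end middles inside the tray's walls (within 94 mm along and 60 mm across of the tray's centre) (x of plate_press_end in the frame of tray between -0.094 and 0.094 m and y of plate_press_end in the frame of tray between -0.06 and 0.06 m and x of plate_rising_end in the frame of tray between -0.094 and 0.094 m and y of plate_rising_end in the frame of tray between -0.06 and 0.06 m and z of plate_center in the frame of tray below 0.02 m and (angle between plate_center's own z axis and vertical below 0.08 rad or angle between plate_center's own z axis and vertical above 3.0616 rad) and linear speed of jaw_plate below 0.02 m/s); the robot touches nothing.
It fails at once if the vee block is moved by more than 30 mm (distance of vee_block from where it was at the start of the episode above 0.03 m).
It fails at once if the wood block is moved by more than 30 mm (distance of wood_block from where it was at the start of the episode above 0.03 m).
It also fails if it takes over 54 s, if anything falls off the work surface, if the arm or the gripper's body presses on something with over 40 N, if the wrist force passes 120 N, or if a joint passes its speed limit or range.

ROBOT

A 6-joint arm with a two-finger parallel gripper is mounted at the origin on the work surface; the furniture and walls round the work are solid. World frame = base frame: x ahead of the robot, y to its left, z up, the work surface at z = 0. Lengths are in m, angles in degrees, forces in N, time in s.
With the tool pointing down it reaches from about 0.375 to 0.9 m from the base axis. Payload 3.1 kg.
Tool frame: the origin (TCP) lies between the finger pads; the fingertips stand 22 mm ahead of it and the grasp point (between the pads) lies 3 mm ahead of it; z points along the fingers, y is the line along which they close (so a half turn about z gives the same grasp; the last joint's range is limited). The gripper opens to 87 mm and grips with 3 to 60 N. Pads are 19 mm wide; open, the fingers measure 117 mm over their backs; the gripper's body (75 mm by 190 mm) begins 51 mm behind the grasp point.
Start: joints at [-76.69, 30.224, 82.088, -0, 67.689, -10.227], TCP at [0.25, -0.573, 0.245] pointing down, gripper open.
Joint ranges: [-176.69, 176.69], [-43.24, 126.21], [12.49, 139.97], [-82, 262], [0, 151.66], [-163.58, 163.58]. Speed limits (degrees/s): [159.86, 159.86, 180, 180, 180, 180].

INTERFACE

Orientations are given as a 3x3 rotation matrix whose columns are the frame's x, y, z axes.
In Python, from rig import bot, capture, search_frame, outline_of, spot_point gives the robot as it stands.
- The arm moves only by the tool jog_arm, never from a script. Its argument "rows" is text: rows parted by semicolons, each of 7 numbers parted by spaces: the opening, from 0 (shut) to 1 (fully open), then the shift along the tool's x, y, z as a fraction of full scale, then the turn, a rotation vector about the tool's x, y, z as a fraction of full scale. A call has 1 to 20 rows; each row is the pose to reach, as a shift and turn from the pose commanded when the call began, along the tool's axes at that moment; what a row does not reach only later rows make up. Full scale, the value 1, is 0.5 m for a shift and pi/4 rad for a turn. A row lasts 1/12 s, in which the tool goes at most 41.7 mm and 7.16 degrees, less where a joint would pass 70% of its speed; a pose out of reach is approached as far as the arm can. A call with a number of a shift or a turn outside -1 to 1 is refused whole. A call with a gripper value outside its range is refused whole. The fingers move at their own pace and stop on an object; the grip force is fixed at half the most. Time passes only in rows, so rows that repeat a pose let the fingers close. It gives the time, the measured TCP pose, the force, the opening and the grip force at its end, in the units of the state.
- bot.read_state(): the state, without advancing time (a new reading comes with each control period).
- capture(name): name is "side" or "top" or "wrist"; returns a dict with "pixels" (400x640x3 uint8, red, green, blue), "fx", "fy", "cx", "cy" (pixels), "R" (3x3) and "t" (3): a world point X has camera coordinates R X + t; the wrist camera has in their place "mount" (4x4, takes a point from camera to tool coordinates, whose origin is the TCP and whose axes are the flange's). Camera axes: x right, y down, z forward; pixel columns grow to the right and rows downward; lengths in m; the calibration is good to about 2 mm. A picture is of the moment at which its call begins: read the wrist's pose just before it. There is no depth.
- bot.hand_in(): hands the job in; it is judged then, once.
Trained networks look in a picture, given as the dict that the camera call returned (one of the last four; its "shot" number tells which), for a name from the list of things; names that differ only in an ending like _2 or _b are one class to them, and where a whole thing is asked for, a point or a joint stands for the part that bears it (a point fixed in the world has none). Each returns a list of dicts, best first, with "conf" (0 to 1); they miss things now and then, are a little off and sometimes report something else, mostly with a low value. They report only what shows in the picture. A call takes as long as a camera call.
- search_frame(label, picture): "point" ([x, y, z] in m, in world coordinates, good to about 4 mm: the middle of the surface that is visible of it).
- outline_of(label, picture): "region" (400x640 bool, what is visible of it).
- spot_point(label, picture): "point" ([x, y, z] in m, in world coordinates, good to about 4 mm: a listed point, or the origin of a listed thing).
The state is a dict: "time_s": time; "joint_positions": joint angles; "qvel": joint speeds; "tau": joint torques, N m; "position": TCP position; "tcp_rot": TCP orientation; "force": force on the tool from outside, world axes, zero at the start; "moment": the same for the moment, N m; "opening": opening from 0.0 (shut) to 1.0 (fully open); "grasp_force": force on a finger pad.
Only numpy, scipy, OpenCV 4.12 (cv2) and the standard library are available. Lean on these libraries where they do the work, as an engineer would, in place of code of your own. Each camera call takes 0.05 s, during which the arm holds its last target. There are 200 camera calls.

## Working session

There is one attempt and no reset: what is moved stays moved. The work goes in short steps, Python scripts to look and compute and a tool call to move; the robot and the scene stay as the last step left them, time stands still between calls to the robot, and variables do not carry over. Pictures are saved under pics/ and viewed, at most 10 in all, crops included, and the job is handed in when it is done.

Besides the shell and the picture viewer there is one more tool, called after ">>>" by a JSON object that holds its "fn" and its "kwargs". jog_arm: Moves the arm, as the interface text tells. Its arguments: {"type":"object","properties":{"rows":{"type":"string"}},"required":["rows"]}

```bash
mkdir -p pics; cat > h.py <<'E'
import numpy as np,cv2
from rig import bot,capture,search_frame,outline_of,spot_point
def save(p,n): cv2.imwrite(f'pics/{n}.png',p['pixels'][:,:,::-1])
E
python3 - <<'E'
from h import *
np.set_printoptions(precision=4,suppress=True)
s=bot.read_state();print(s['position'],s['tcp_rot'],s['time_s'],s['opening'])
ps={}
for c in('top','side'):
    p=capture(c);save(p,c+'0');ps[c]=p
    for l in('nest','plate_center','plate_press_end','plate_rising_end','pivot','tray','vee_block','wood_block','flange'):
        r=spot_point(l,p)
        print(c,l,[(np.round(d['point'],4).tolist(),round(d['conf'],2)) for d in r[:2]])
a=np.hstack([ps['top']['pixels'],]);
E
```

```text
[ 0.2495 -0.5723  0.2436] [[ 0.9168  0.3994 -0.0005]
 [ 0.3994 -0.9168  0.0022]
 [ 0.0004 -0.0022 -1.    ]] 0.0 1.0031598767724286
top nest [([0.5076, -0.2045, -0.0008], 0.97)]
top plate_center [([0.5102, -0.1989, 0.039], 0.81)]
top plate_press_end [([0.4998, -0.272, 0.0411], 0.65)]
top plate_rising_end [([0.5192, -0.1328, 0.0408], 0.85)]
top pivot []
top tray [([0.4494, 0.0984, -0.0018], 0.77)]
top vee_block [([0.6166, -0.0677, -0.0042], 0.65)]
top wood_block [([0.2953, -0.2826, -0.0033], 0.95)]
top flange [([0.3562, -0.112, 0.003], 0.95)]
side nest [([0.4508, 0.0941, 0.0015], 0.61), ([0.5116, -0.2028, -0.0006], 0.58)]
side plate_center [([0.5074, -0.2033, 0.0411], 0.98), ([0.2931, -0.2757, 0.0026], 0.74)]
side plate_press_end [([0.5047, -0.2716, 0.0419], 0.74), ([0.5095, -0.2027, -0.0028], 0.66)]
side plate_rising_end [([0.5172, -0.1318, 0.0358], 0.8)]
side pivot [([0.5099, -0.2188, 0.0316], 0.81)]
side tray [([0.4527, 0.0979, 0.0001], 0.81)]
side vee_block [([0.6168, -0.0673, 0.0031], 0.98), ([0.5177, -0.1312, 0.04], 0.16)]
side wood_block [([0.2963, -0.28, 0.001], 0.81), ([0.3553, -0.1132, -0.0049], 0.35)]
side flange [([0.3546, -0.1127, -0.0035], 0.74)]
```

View pics/top0.png

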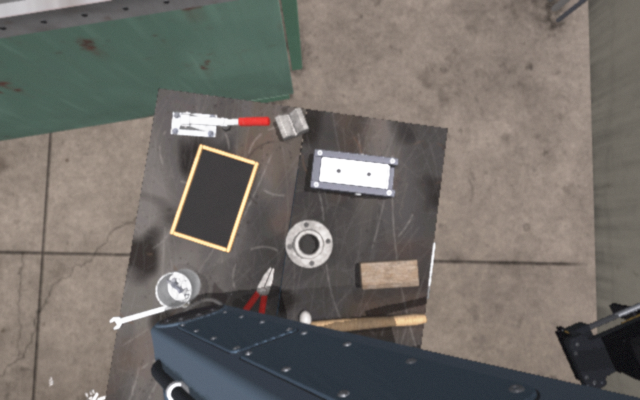

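View pics/side0.png

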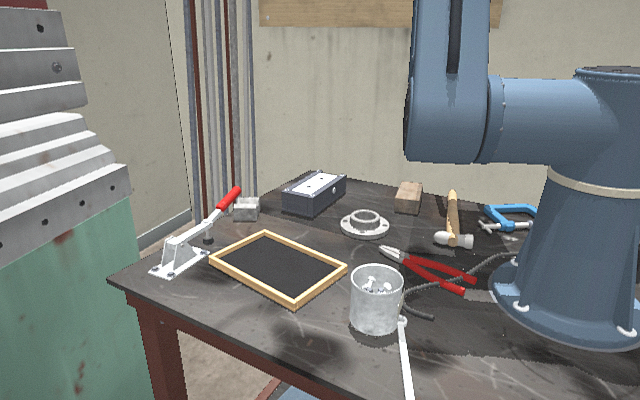

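```bash
cat >> h.py <<'E'
def rays(p,uv,z,R=None,t=None):
    R=p['R'] if R is None else R; t=p['t'] if t is None else t
    R=np.array(R);t=np.array(t);uv=np.atleast_2d(uv)
    d=np.c_[(uv[:,0]-p['cx'])/p['fx'],(uv[:,1]-p['cy'])/p['fy'],np.ones(len(uv))]@R
    c=-R.T@t
    return c+d*((z-c[2])/d[:,2])[:,None]
def rect(p,label,z,R=None,t=None):
    m=outline_of(label,p)[0]['region'].astype(np.uint8)
    c=max(cv2.findContours(m,0,cv2.CHAIN_APPROX_NONE)[0],key=cv2.contourArea)[:,0]
    w=rays(p,c,z,R,t)[:,:2]
    (cx,cy),(a,b),an=cv2.minAreaRect((w*1000).astype(np.float32))
    if a<b: a,b,an=b,a,an+90
    return [round(float(v),1) for v in(cx,cy,a,b,an)]
def wristRt(p,s):
    T=np.eye(4);T[:3,:3]=s['tcp_rot'];T[:3,3]=s['position']
    E=np.linalg.inv(T@np.array(p['mount']));return E[:3,:3],E[:3,3]
E
python3 - <<'E'
from h import *
p=capture('top')
print('plate',rect(p,'jaw_plate',.048));print('nest',rect(p,'nest',.049));print('tray',rect(p,'tray',.016));print('vee',rect(p,'vee_block',.036))
p=capture('wrist');print(np.round(p['mount'],3).tolist(),p['fx'])
E
```

```text
plate [508.4, -203.7, 139.5, 53.0, 84.5]
nest [506.7, -205.1, 178.8, 88.4, 85.2]
tray [452.1, 95.7, 206.4, 140.1, 163.0]
vee [613.5, -71.7, 62.8, 57.5, 111.7]
[[-0.001, -0.971, -0.241, 0.065], [1.0, -0.001, -0.001, 0.0], [0.001, -0.241, 0.971, -0.14], [0.0, 0.0, 0.0, 1.0]] 311.2073673179811
```

```bash
cat >> h.py <<'E'
from scipy.spatial.transform import Rotation as Ro
def toolR(yaw,tilt=0):  # tool x at yaw, z down; tilt: z leans toward +tool x
    c,s=np.cos(np.radians(yaw)),np.sin(np.radians(yaw))
    return np.array([[c,s,0],[s,-c,0],[0,0,-1.]])@Ro.from_euler('y',tilt,degrees=True).as_matrix()
def go(pos,R,s=None):
    s=s or bot.read_state();R0=np.array(s['tcp_rot']);d=R0.T@(np.array(pos)-s['position'])
    rv=Ro.from_matrix(R0.T@R).as_rotvec()
    print('shift',np.round(d/.5,4),'turn',np.round(rv/(np.pi/4),4),'rows',max(np.linalg.norm(d)/.0417,np.degrees(np.linalg.norm(rv))/7.16))
E
python3 -c "
from h import *
print(toolR(0,20)[:,2])
go([.506,-.24,.25],toolR(84.5))"
```

```text
[ 0.34202014  0.         -0.93969262]
shift [ 0.7361 -0.4057 -0.0109] turn [-1.0000e-04 -0.0000e+00 -1.3547e+00] rows 10.078785128524148
```

>>> {"fn": "jog_arm", "kwargs": {"rows": "0 0.736 -0.406 -0.011 0 0 -1;0 0.736 -0.406 -0.011 0 0 -1;0 0.736 -0.406 -0.011 0 0 -1;0 0.736 -0.406 -0.011 0 0 -1;0 0.736 -0.406 -0.011 0 0 -1;0 0.736 -0.406 -0.011 0 0 -1;0 0.736 -0.406 -0.011 0 0 -1;0 0.736 -0.406 -0.011 0 0 -1;0 0.736 -0.406 -0.011 0 0 -1;0 0.736 -0.406 -0.011 0 0 -1;0 0.736 -0.406 -0.011 0 0 -1;0 0.736 -0.406 -0.011 0 0 -1"}}

```text
time_s: 2.3
position: [0.5072, -0.2376, 0.2502]
tcp_rot: [[0.361, 0.933, 0.0], [0.933, -0.361, -0.0], [-0.0, 0.0, -1.0]]
force: [-0.6, -0.9, -0.2]
opening: 0.169
grasp_force: 0.0
```

>>> {"fn": "jog_arm", "kwargs": {"rows": "0 0 0 0 0 0 -0.355;0 0 0 0 0 0 -0.355;0 0 0 0 0 0 -0.355;0 0 0 0 0 0 -0.355;0 0 0 0 0 0 -0.355"}}

```text
time_s: 2.72
position: [0.5052, -0.2412, 0.25]
tcp_rot: [[0.098, 0.995, -0.0], [0.995, -0.098, -0.0], [-0.0, -0.0, -1.0]]
force: [0.0, -0.6, 0.7]
opening: 0.009
grasp_force: 0.0
```

```bash
python3 - <<'E'
from h import *
s=bot.read_state();print(s['time_s'],s['position'],np.round(s['tcp_rot'],3).tolist(),s['force'])
p=capture('wrist');save(p,'w1');R,t=wristRt(p,s)
for l,z in(('jaw_plate',.048),('nest',.049)):
    try: print(l,rect(p,l,z,R,t))
    except Exception as e: print(l,e)
for l in('nest','plate_center','plate_press_end','plate_rising_end'):
    print(l,[(np.round(d['point'],4).tolist(),round(d['conf'],2)) for d in spot_point(l,p)[:2]])
go([.503,-.265,.16],toolR(84.5))
E
```

```text
2.7167 [ 0.5052238  -0.24120554  0.25004447] [[0.098, 0.995, -0.0], [0.995, -0.098, -0.0], [-0.0, -0.0, -1.0]] [ 0.01495445 -0.64088323  0.68111678]
jaw_plate [508.7, -202.7, 139.6, 51.8, 84.3]
nest [508.4, -199.9, 168.3, 84.5, 84.3]
nest []
plate_center [([0.5067, -0.2034, 0.0414], 0.69)]
plate_press_end [([0.5047, -0.2711, 0.0381], 0.85), ([0.5169, -0.1324, 0.0412], 0.65)]
plate_rising_end [([0.5175, -0.1302, 0.0398], 0.88)]
shift [-0.0502 -0.0009  0.1801] turn [ 0.      0.     -0.0003] rows 2.242021661132272
```

View pics/w1.png

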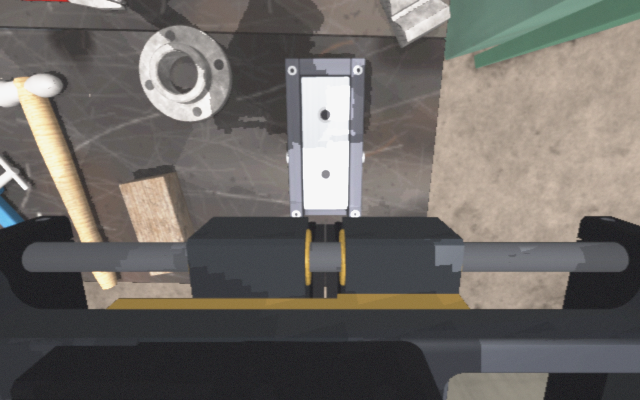

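>>> {"fn": "jog_arm", "kwargs": {"rows": "0 -0.05 -0.001 0.1 0 0 0;0 -0.05 -0.001 0.2 0 0 0;0 -0.05 -0.001 0.28 0 0 0;0 -0.05 -0.001 0.33 0 0 0;0 -0.05 -0.001 0.34 0 0 0;0 -0.05 -0.001 0.34 0 0 0;0 -0.05 -0.001 0.34 0 0 0"}}

```text
time_s: 3.65
position: [0.5037, -0.2651, 0.0808]
tcp_rot: [[0.095, 0.995, 0.001], [0.995, -0.095, -0.001], [-0.0, 0.001, -1.0]]
force: [1.2, -0.6, 0.1]
opening: 0.002
grasp_force: 0.0
```

>>> {"fn": "jog_arm", "kwargs": {"rows": "0 0 0 0.01 0 0 0;0 0 0 0.016 0 0 0;0 0 0 0.022 0 0 0;0 0 0 0.028 0 0 0;0 0 0 0.032 0 0 0;0 0 0 0.036 0 0 0;0 0 0 0.04 0 0 0;0 0 0 0.04 0 0 0"}}

```text
time_s: 4.32
position: [0.5041, -0.2677, 0.0625]
tcp_rot: [[0.094, 0.996, 0.003], [0.996, -0.094, -0.006], [-0.006, 0.004, -1.0]]
force: [-3.3, -5.2, 8.2]
opening: 0.005
grasp_force: 4.4
```

>>> {"fn": "jog_arm", "kwargs": {"rows": "0 0 0 0.006 0 0 0;0 0 0 0.01 0 0 0;0 0 0 0.014 0 0 0;0 0 0 0.016 0 0 0;0 0 0 0.016 0 0 0"}}

```text
time_s: 4.73
position: [0.5041, -0.2686, 0.0553]
tcp_rot: [[0.094, 0.996, 0.004], [0.996, -0.094, -0.007], [-0.007, 0.004, -1.0]]
force: [-6.5, -6.2, 12.3]
opening: 0.006
grasp_force: 7.2
```

>>> {"fn": "jog_arm", "kwargs": {"rows": "0 0 0 0.005 0 0 0;0 0 0 0.01 0 0 0;0 0 0 0.01 0 0 0"}}

```text
time_s: 4.98
position: [0.5042, -0.2687, 0.0545]
tcp_rot: [[0.093, 0.996, 0.004], [0.996, -0.093, -0.008], [-0.008, 0.005, -1.0]]
force: [-11.6, -2.5, 40.1]
opening: 0.004
grasp_force: 19.9
```

```bash
python3 - <<'E'
from h import *
p=capture('side');c=p['pixels'][140:240,250:390]
cv2.imwrite('pics/s1.png',cv2.resize(c[:,:,::-1],None,fx=5,fy=5,interpolation=cv2.INTER_CUBIC))
for l in('plate_center','plate_press_end','plate_rising_end'):
    print(l,[(np.round(d['point'],4).tolist(),round(d['conf'],2)) for d in spot_point(l,p)[:2]])
E
```

```text
plate_center [([0.5096, -0.2052, 0.0434], 0.64)]
plate_press_end [([0.503, -0.2743, 0.0233], 0.67)]
plate_rising_end [([0.5145, -0.1462, 0.0703], 0.62)]
```

View pics/s1.png

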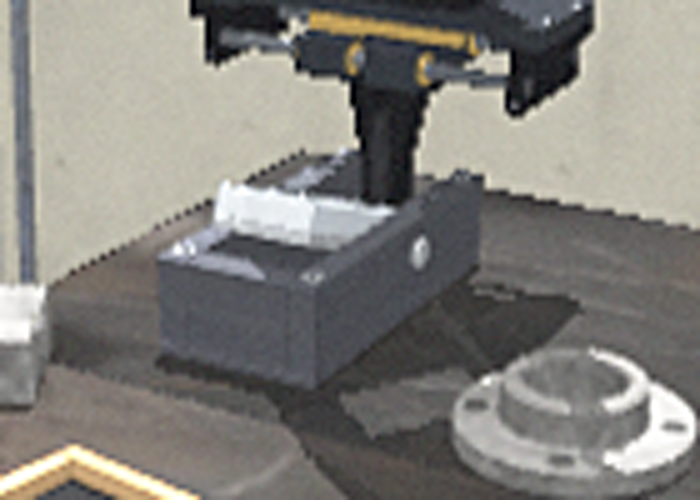

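>>> {"fn": "jog_arm", "kwargs": {"rows": "0 0 0 -0.05 0 0 0;0 0 0 -0.12 0 0 0;1 0 0 -0.2 0 0 0;1 0 0 -0.2 0 0 0;1 0 0 -0.2 0 0 0;1 0 0 -0.2 0 0 0"}}

```text
time_s: 5.68
position: [0.5029, -0.2646, 0.1477]
tcp_rot: [[0.095, 0.995, 0.001], [0.995, -0.095, -0.001], [-0.001, 0.001, -1.0]]
force: [-0.1, -0.9, -0.7]
opening: 0.225
grasp_force: 0.0
```

```bash
python3 - <<'E'
from h import *
s=bot.read_state();print(s['position'],s['opening'],s['force'])
p=capture('top');save(p,'t2')
q=capture('side')
for c in(p,q):
  for l in('plate_center','plate_press_end','plate_rising_end'):
    print(l,[(np.round(d['point'],4).tolist(),round(d['conf'],2)) for d in spot_point(l,c)[:2]])
R=toolR(84.3,20.6);g=np.array([.5121,-.1688,.0776])
go(g-.07*R[:,2],R)
E
```

```text
[ 0.50294544 -0.26460598  0.14767131] 0.22492508818854653 [-0.11592933 -0.85029419 -0.7070579 ]
plate_center [([0.5091, -0.2074, 0.0473], 0.82)]
plate_press_end [([0.4481, 0.0985, -0.0013], 0.5)]
plate_rising_end [([0.5169, -0.1414, 0.0685], 0.9)]
plate_center [([0.5073, -0.2061, 0.0476], 0.51)]
plate_press_end [([0.504, -0.2743, 0.0217], 0.68)]
plate_rising_end [([0.5136, -0.1409, 0.0695], 0.76)]
shift [1.43e-01 1.00e-04 6.20e-03] turn [-0.0026  0.4566  0.0044] rows 2.8697638273304262
```

>>> {"fn": "jog_arm", "kwargs": {"rows": "1 0.07 0 -0.02 0 0.2 0;1 0.143 0 0.006 -0.003 0.457 0.004;1 0.143 0 0.006 -0.003 0.457 0.004;1 0.143 0 0.006 -0.003 0.457 0.004;1 0.143 0 0.006 -0.003 0.457 0.004;1 0.143 0 0.006 -0.003 0.457 0.004;1 0.143 0 0.006 -0.003 0.457 0.004;1 0.143 0 0.006 -0.003 0.457 0.004"}}

```text
time_s: 6.75
position: [0.51, -0.1933, 0.1445]
tcp_rot: [[0.091, 0.995, 0.037], [0.932, -0.098, 0.348], [0.35, 0.002, -0.937]]
force: [-0.1, -0.9, 0.0]
opening: 0.994
grasp_force: 0.0
```

```bash
python3 - <<'E'
from h import *
s=bot.read_state();print(s['position'],s['opening'],s['force'])
R=toolR(84.3,20.6);g=np.array([.5121,-.1688,.0776])
go(g,R)
p=capture('wrist');save(p,'w2')
E
```

```text
[ 0.5099928  -0.19332632  0.14446167] 0.9944366987492856 [-0.07960276 -0.91989466  0.02929527]
shift [-0.0007 -0.0009  0.1425] turn [0.0023 0.0026 0.002 ] rows 1.7086163472503029
```

View pics/w2.png

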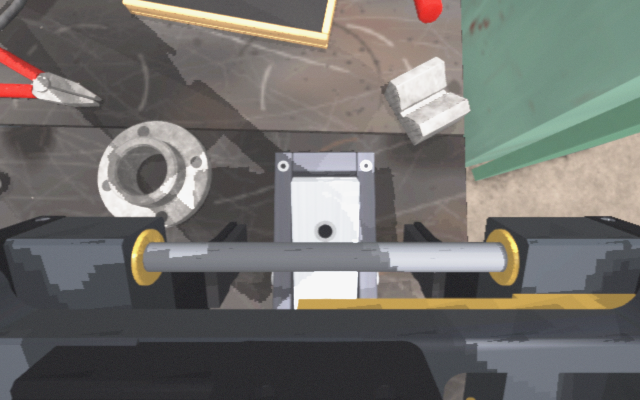

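>>> {"fn": "jog_arm", "kwargs": {"rows": "1 0 -0.001 0.05 0.002 0.003 0.002;1 0 -0.001 0.1 0.002 0.003 0.002;1 0 -0.001 0.13 0.002 0.003 0.002;1 0 -0.001 0.142 0.002 0.003 0.002;1 0 -0.001 0.142 0.002 0.003 0.002;1 0 -0.001 0.142 0.002 0.003 0.002"}}

```text
time_s: 7.3
position: [0.5124, -0.1689, 0.0779]
tcp_rot: [[0.093, 0.995, 0.035], [0.931, -0.1, 0.351], [0.353, 0.0, -0.936]]
force: [-0.3, 1.1, -0.4]
opening: 0.999
grasp_force: 0.0
```

>>> {"fn": "jog_arm", "kwargs": {"rows": "0 0 0 0 0 0 0;0 0 0 0 0 0 0;0 0 0 0 0 0 0;0 0 0 0 0 0 0;0 0 0 0 0 0 0;0 0 0 0 0 0 0;0 0 0 0 0 0 0;0 0 0 0 0 0 0;0 0 0 0 0 0 0"}}

```text
time_s: 8.05
position: [0.5121, -0.1689, 0.0777]
tcp_rot: [[0.094, 0.995, 0.035], [0.931, -0.1, 0.352], [0.353, 0.0, -0.936]]
force: [0.6, 0.6, 0.2]
opening: 0.566
grasp_force: 30.0
```

>>> {"fn": "jog_arm", "kwargs": {"rows": "0 0.007 0 -0.019 0 0 0;0 0.014 0 -0.038 0 0 0;0 0.021 0 -0.056 0 0 0;0 0.032 0 -0.084 0 0 0;0 0.046 0 -0.122 0 0 0;0 0.064 0 -0.169 0 0 0;0 0.085 0 -0.225 0 0 0;0 0.085 0 -0.225 0 0 0;0 0.085 0 -0.225 0 0 0"}}

```text
time_s: 8.8
position: [0.5127, -0.1693, 0.1999]
tcp_rot: [[0.092, 0.995, 0.039], [0.932, -0.1, 0.348], [0.351, 0.004, -0.937]]
force: [-0.0, 0.5, -3.3]
opening: 0.573
grasp_force: 30.0
```

```bash
python3 - <<'E'
from h import *
s=bot.read_state();print(s['time_s'],s['position'],s['opening'],s['grasp_force'],s['force'])
p=capture('side');c=p['pixels'][80:240,210:410]
cv2.imwrite('pics/s2.png',cv2.resize(c[:,:,::-1],None,fx=3.5,fy=3.5))
for l in('plate_center','plate_press_end','plate_rising_end'):
    print(l,[(np.round(d['point'],4).tolist(),round(d['conf'],2)) for d in spot_point(l,p)[:2]])
E
```

```text
8.8 [ 0.51270748 -0.16935     0.1999272 ] 0.5734561697893346 29.972299933433533 [-0.00541661  0.46269302 -3.26422878]
plate_center [([0.5101, -0.2073, 0.1683], 0.9), ([0.5049, -0.2214, 0.0277], 0.2)]
plate_press_end [([0.503, -0.2771, 0.1435], 0.65), ([0.3558, -0.1136, -0.0032], 0.65)]
plate_rising_end [([0.515, -0.1416, 0.1934], 0.76)]
```

View pics/s2.png

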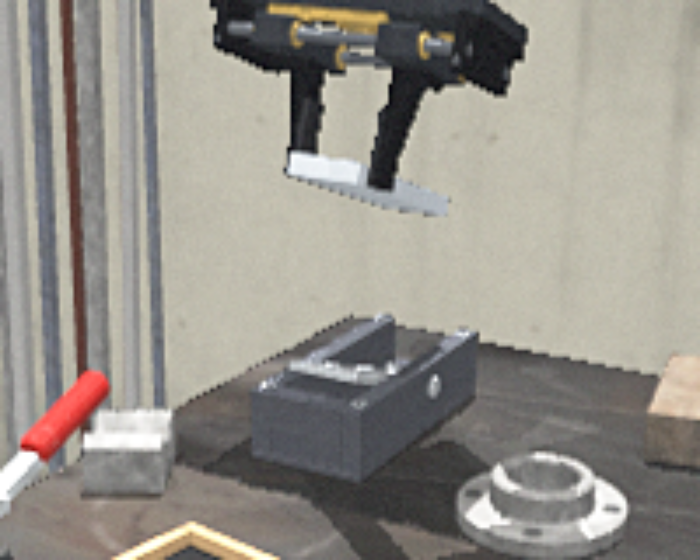

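```bash
python3 - <<'E'
from h import *
go([.46,-.03,.2],toolR(122))
E
```

```text
shift [ 0.2495 -0.1292  0.088 ] turn [ 0.1484 -0.4463 -0.8299] rows 5.995511279969378
```

>>> {"fn": "jog_arm", "kwargs": {"rows": "0 0.04 -0.02 0.015 0.025 -0.074 -0.138;0 0.08 -0.04 0.03 0.05 -0.149 -0.277;0 0.125 -0.065 0.044 0.074 -0.223 -0.415;0 0.165 -0.085 0.058 0.099 -0.297 -0.553;0 0.21 -0.11 0.073 0.124 -0.372 -0.692;0 0.25 -0.129 0.088 0.148 -0.446 -0.83;0 0.25 -0.129 0.088 0.148 -0.446 -0.83;0 0.25 -0.129 0.088 0.148 -0.446 -0.83"}}

```text
time_s: 9.67
position: [0.4591, -0.0279, 0.1999]
tcp_rot: [[-0.533, 0.846, -0.001], [0.846, 0.533, 0.0], [0.001, -0.001, -1.0]]
force: [-0.7, -0.4, -2.5]
opening: 0.569
grasp_force: 30.0
```

```bash
python3 - <<'E'
from h import *
go([.4056,.1105,.11],toolR(163))
E
```

```text
shift [0.2911 0.0571 0.18  ] turn [-6.00e-04 -1.60e-03 -9.07e-01] rows 5.700522367909434
```

>>> {"fn": "jog_arm", "kwargs": {"rows": "0 0.05 0.01 0 0 0 -0.15;0 0.1 0.02 0 0 0 -0.3;0 0.15 0.03 0.02 0 0 -0.45;0 0.2 0.04 0.06 0 0 -0.6;0 0.25 0.05 0.1 0 0 -0.75;0 0.291 0.057 0.15 0 0 -0.907;0 0.291 0.057 0.18 0 -0.002 -0.907;0 0.291 0.057 0.18 0 -0.002 -0.907;0 0.291 0.057 0.18 0 -0.002 -0.907"}}

```text
time_s: 10.42
position: [0.409, 0.1072, 0.1096]
tcp_rot: [[-0.955, 0.298, 0.002], [0.298, 0.955, -0.002], [-0.003, -0.002, -1.0]]
force: [0.4, -0.5, -2.6]
opening: 0.569
grasp_force: 30.0
```

```bash
python3 - <<'E'
from h import *
p=capture('side');c=p['pixels'][100:320,140:400]
cv2.imwrite('pics/s3.png',cv2.resize(c[:,:,::-1],None,fx=2.7,fy=2.7))
q=capture('top')
for a in(p,q):
  for l in('plate_center','plate_press_end','plate_rising_end','tray'):
    print(l,[(np.round(d['point'],4).tolist(),round(d['conf'],2)) for d in spot_point(l,a)[:2]])
go([.4056,.1105,.04],toolR(163))
E
```

```text
plate_center [([0.4548, 0.0937, 0.0924], 0.67)]
plate_press_end [([0.5226, 0.0689, 0.0959], 0.68)]
plate_rising_end [([0.3891, 0.1161, 0.0938], 0.95)]
tray [([0.4523, 0.0967, 0.0013], 0.76)]
plate_center [([0.454, 0.0956, 0.0953], 0.89)]
plate_press_end []
plate_rising_end [([0.4513, 0.0966, -0.0032], 0.15)]
tray [([0.4497, 0.0971, -0.0003], 0.61)]
shift [0.0083 0.0035 0.1419] turn [-0.001   0.0071 -0.0047] rows 1.7044464171497173
```

View pics/s3.png

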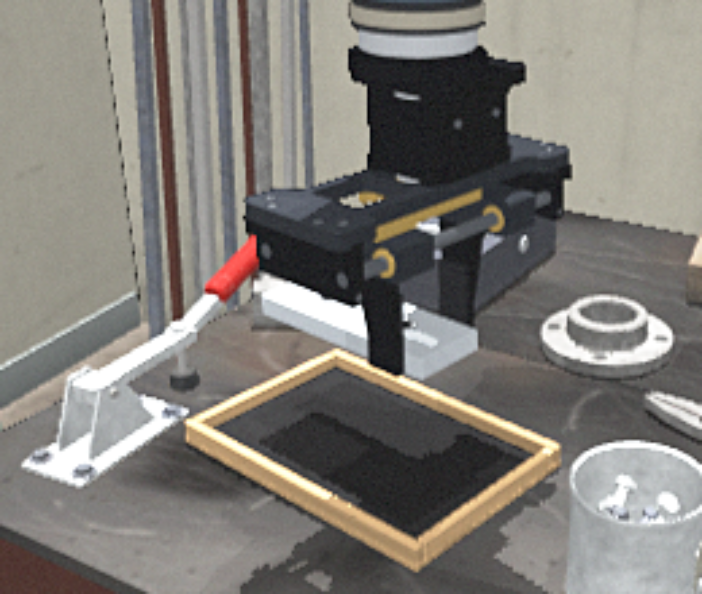

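>>> {"fn": "jog_arm", "kwargs": {"rows": "0 0.002 0 0.04 0 0.005 0;0 0.002 0 0.08 0 0.005 0;0 0.002 0 0.11 0 0.005 0;0 0.002 0 0.13 0 0.005 0;0 0.002 0 0.145 0 0.005 0;0 0.002 0 0.145 0 0.005 0;0 0.002 0 0.145 0 0.005 0"}}

```text
time_s: 11.5
position: [0.4078, 0.108, 0.0379]
tcp_rot: [[-0.955, 0.296, -0.0], [0.296, 0.955, -0.001], [-0.0, -0.001, -1.0]]
force: [-0.5, -0.6, -3.0]
opening: 0.574
grasp_force: 30.0
```

>>> {"fn": "jog_arm", "kwargs": {"rows": "0 0 0 0.004 0 0 0;0 0 0 0.008 0 0 0;0 0 0 0.011 0 0 0;0 0 0 0.011 0 0 0;0 0 0 0.011 0 0 0"}}

```text
time_s: 11.92
position: [0.4078, 0.108, 0.0327]
tcp_rot: [[-0.955, 0.296, 0.001], [0.296, 0.955, -0.001], [-0.001, -0.001, -1.0]]
force: [-0.1, 0.2, -2.0]
opening: 0.572
grasp_force: 30.0
```

>>> {"fn": "jog_arm", "kwargs": {"rows": "0 0 0 0.003 0 0 0;0 0 0 0.006 0 0 0;0 0 0 0.007 0 0 0;0 0 0 0.007 0 0 0"}}

```text
time_s: 12.25
position: [0.4079, 0.108, 0.0293]
tcp_rot: [[-0.955, 0.296, 0.001], [0.296, 0.955, -0.001], [-0.001, -0.001, -1.0]]
force: [-0.6, 0.1, 1.5]
opening: 0.572
grasp_force: 30.0
```

>>> {"fn": "jog_arm", "kwargs": {"rows": "0 0 0 0.001 0 0 0;0.75 0 0 0.001 0 0 0;0.75 0 0 0.001 0 0 0;0.75 0 0 0.001 0 0 0;0.75 0 0 0.001 0 0 0;0.75 0 0 0.001 0 0 0;0.75 0 0 0.001 0 0 0"}}

```text
time_s: 12.83
position: [0.4078, 0.108, 0.0285]
tcp_rot: [[-0.955, 0.296, 0.0], [0.296, 0.955, -0.001], [-0.001, -0.001, -1.0]]
force: [0.1, -1.2, 0.2]
opening: 0.746
grasp_force: 0.3
```

>>> {"fn": "jog_arm", "kwargs": {"rows": "0.75 0 0 -0.03 0 0 0;0.75 0 0 -0.08 0 0 0;0.75 0 0 -0.15 0 0 0;0.75 0 0 -0.22 0 0 0;0.75 0 0 -0.3 0 0 0;0.75 0 0 -0.3 0 0 0;0.75 0 0 -0.3 0 0 0"}}

```text
time_s: 13.42
position: [0.4091, 0.1083, 0.1806]
tcp_rot: [[-0.955, 0.295, 0.007], [0.295, 0.955, -0.001], [-0.007, 0.001, -1.0]]
force: [-0.7, -0.8, -0.2]
opening: 0.749
grasp_force: 0.0
```

```bash
python3 - <<'E'
from h import *
s=bot.read_state();print(s['time_s'],s['position'],s['opening'],s['force'])
p=capture('side');save(p,'s4');q=capture('top')
for a in(p,q):
  for l in('plate_center','plate_press_end','plate_rising_end','tray'):
    print(l,[(np.round(d['point'],4).tolist(),round(d['conf'],2)) for d in spot_point(l,a)[:2]])
E
```

```text
13.4167 [0.40907301 0.10828885 0.18064048] 0.7489137898174253 [-0.6882     -0.8171522  -0.15591866]
plate_center [([0.4531, 0.0947, 0.0143], 0.66)]
plate_press_end [([0.5196, 0.0689, 0.0148], 0.9)]
plate_rising_end [([0.3873, 0.1138, 0.0095], 0.79)]
tray [([0.45, 0.0972, 0.0025], 0.62)]
plate_center [([0.4527, 0.0965, 0.0133], 0.94)]
plate_press_end [([0.5176, 0.0774, 0.0132], 0.71), ([0.454, 0.094, 0.0076], 0.25)]
plate_rising_end [([0.3578, -0.1104, 0.0013], 0.44), ([0.5118, -0.2199, 0.0341], 0.16)]
tray [([0.4465, 0.0991, -0.001], 0.82)]
```

View pics/s4.png

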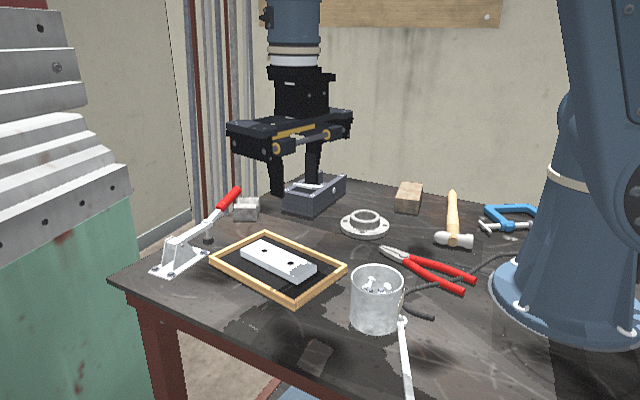

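The plate lies flat in the middle of the tray (around pixel 278,260). The gripper is clear, and the vee block and wood block have not moved.

```bash
python3 -c "
from h import *
print(bot.hand_in())"
```

```text
the job is handed in; nothing more can be done
None
```

The jaw plate was tipped up, taken by its raised end and lowered while still held; it now lies flat near the middle of the tray. The vee block and wood block stayed in place, and the job was handed in at about 13.5 s; no verdict was returned.

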